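Demould a cast bracket and hold it level over the backlight

ROBOT

A 6-joint arm with a two-finger parallel gripper is mounted at the origin on a cart in front of the work surface, level with it; the furniture and walls round the work are solid. World frame = base frame: x ahead of the robot, y to its left, z up, the work surface at z = 0. Lengths are in m, angles in rad, forces in N, time in s.
With the tool pointing down it reaches from about 0.375 to 0.9 m from the base axis. Payload 3.1 kg.
Tool frame: the origin (TCP) lies on the front face of the gripper's body, between the roots of the fingers; the fingertips stand 70 mm ahead of it and the grasp point (between the pads) lies 51 mm ahead of it; z points along the fingers, y is the line along which they close (so a half turn about z gives the same grasp; the last joint's range is limited). The gripper opens to 87 mm and grips with 3 to 60 N. Pads are 19 mm wide; open, the fingers measure 117 mm over their backs; the gripper's body (75 mm by 190 mm) begins 51 mm behind the grasp point.
Start: joints at [0.957, 0.527, 1.433, -0, 1.181, -0.178], TCP at [0.264, 0.567, 0.292] pointing down, gripper open.
Joint ranges: [-3.08, 3.08], [-0.75, 2.2], [0.22, 2.44], [-1.43, 4.57], [0, 2.65], [-2.85, 2.85]. Speed limits (rad/s): [2.79, 2.79, 3.14, 3.14, 3.14, 3.14].

INTERFACE

Orientations are given as a unit quaternion [x, y, z, w].
In Python, from rig import robot, cams, ticket gives the robot as it stands. The module is installed in compiled form; this text tells all that it offers.
- The arm moves only by the shell command python3 -m crank 'ROWS' [FORCE]. ROWS is JSON, a list of rows, each a list of 7 numbers: the shift along the tool's x, y, z in cm, then the turn, a rotation vector about the tool's x, y, z in rad, then the closure, from 0 (fully open) to 1 (shut). A call has 1 to 5 rows; each row shifts and turns the commanded pose from where the row before left it, along the tool's axes as they then stand; what a row does not reach is not made up. A row lasts 1/8 s, in which the tool goes at most 62.5 mm and 10.7 degrees, less where a joint would pass 70% of its speed; a pose out of reach is approached as far as the arm can. A call is refused whole if a number of a shift passes 6.25 or a number of a turn 0.188, either way. A call with a gripper value outside its range is refused whole. The fingers move at their own pace and stop on an object; FORCE is the grip in N (left out, the last holds). Time passes only in rows, so rows that do not move let the fingers close. It gives the time, the measured TCP pose, the force, the opening and the grip force at its end, in the units of the state.
- robot.get_obs(): the state, without advancing time (a new reading comes with each control period).
- cams.camera(name): name is "scene" or "side" or "wrist"; returns the picture (480x640x3 uint8, red, green, blue); there is no depth.
- cams.camera_info(name): a dict with "intrinsics" (3x3 intrinsics, pixels), "dist" ([k1, k2, p1, p2, k3] as OpenCV has them; the pictures are not rectified), "pose" (4x4, takes a point from camera to world coordinates). Camera axes: x right, y down, z forward; pixel columns grow to the right and rows downward; lengths in m; the calibration is good to about 2 mm. A picture is of the moment at which its call begins: read the wrist's pose just before it. camera_info takes no time and is no camera call; for the wrist camera it gives the pose at the moment of the call.
- ticket.hand_in(): hands the job in; it is judged then, once.
The state is a dict: "time": time; "q": joint angles; "joint_velocities": joint speeds; "joint_torque": joint torques, N m; "position": TCP position; "tool_rot": TCP orientation; "ft_force": force on the tool from outside, world axes, zero at the start; "moment": the same for the moment, N m; "grip_width": finger opening in m; "grip_force": force on a finger pad.
Only numpy, scipy, OpenCV 4.12 (cv2) and the standard library are available. Lean on these libraries where they do the work, as an engineer would, in place of code of your own. Each camera call takes 0.05 s, during which the arm holds its last target. There are 200 camera calls.

TASK

Grip the orange cast bracket, lift it straight up out of the open aluminium mould, keep it level all the way, and carry it over the white backlight panel for an outline check from above. Hold it there centred over the panel and lined up lengthwise with it (either way round), level and about 10 cm above its white surface, and keep it still for about three seconds; the program finishes while the gripper still holds it there. Leave the bottles, the carton and the loupe at the back where they stand.

Things in the scene. Friction and masses are not known exactly. Their poses are not given: they have to be found in the camera images.
- casting: orange cast resin bracket, 100 to 210 g, lying loosely (2 mm all round) in the mould. Origin on its underside below its centre of mass (within 2 mm), mid-outline; x along its length, y across, z up. Foot 14 mm thick: a bar 28 mm wide from x = -52 to +8 mm, then a flat ring, outer diameter 52, bore 26 mm, centred at x = +28 mm. An upright web stands on it (see web_top)
- web_top (a point): point on the top of the bracket's upright web, 40 mm straight above the bracket's origin, axes as the bracket's. The web is 10 mm thick (across y), runs from x = -40 to +12 mm and, in the mould, stands 24 mm above the mould's flat top: pinch it here from above, fingers closing along y
- mould: open one-piece aluminium mould, fixed, 140 x 88 mm in plan, 34 mm high, flat top. Origin at the centre of its underside; x along its length, z up. Keyhole-like cavity 16 mm deep (floor at z = 18 mm); the bracket's origin rests at x = y = 0, z = 18 mm, axes parallel. A core pin, 21 mm diameter, at x = +28 mm, up to z = 31 mm, stands in the bracket's bore: it comes out only straight up
- light_panel: LED backlight panel, fixed: a black frame 140 x 90 mm, 14 mm high with its white diffuser of 120 x 70 mm on top. Origin at the centre of its underside; x along its 140 mm length, y across, z up
- panel_center (a point): centre of the white surface of the panel, on its top, 14 mm above the worktop; axes as the panel's
- lens_cleaner: white plastic bottle, 43 mm diameter, 118 mm high, a bystander standing at the back of the worktop; leave it where it is. Origin at the centre of its underside.
- immersion_oil: small brown bottle, 31 mm diameter, 72 mm high, a bystander standing at the back of the worktop; leave it where it is. Origin at the centre of its underside.
- bulb_carton: white and orange carton, 40 x 40 x 62 mm high, a bystander standing at the back of the worktop; leave it where it is. Origin at the centre of its underside.
- loupe: black loupe, 39 mm diameter, 31 mm high, a bystander standing at the back of the worktop; leave it where it is. Origin at the centre of its underside.
Not all that is in view belongs to the job. Several things have the shape of the casting; the one meant has the colours described above.

How it is judged:
On the way, in this order (a step that is already met when the one before it is completed fails the run):
1. the bracket is lifted by the gripper clear of the mould (z of casting in the frame of mould above 0.045 m and contact force between casting and the fingers above 1 N and contact force between casting and mould below 0.1 N), for 0.1 s.
2. the bracket is held level and still over the backlight panel, lined up with it, for two seconds (horizontal distance between casting and panel_center below 0.02 m and z of casting in the frame of panel_center between 0.065 and 0.135 m and angle between casting's own z axis and vertical below 0.09 rad and angle between the x axis of casting and the x axis of light_panel, either way round below 0.2 rad and linear speed of casting below 0.02 m/s and angular speed of casting below 0.15 rad/s and contact force between casting and the fingers above 2 N and contact force between casting and mould below 0.1 N and contact force between casting and light_panel below 0.1 N), for 2 s.
At the end, for the whole second after the job is handed in: The gripper holds the bracket, which touches neither mould nor panel: its origin within 20 mm sideways of the panel's centre, its underside 65 to 135 mm above the white surface, tilted less than 5 degrees, its length within 11 degrees of the panel's length (either way round), at rest (all of step 2); the arm keeps its last pose, push and grip.
It fails at once if the bracket is tipped by more than 17 degrees (angle between casting's own z axis and vertical above 0.3 rad).
It fails at once if a bystander is shifted by more than 25 mm (distance of any of lens_cleaner, immersion_oil, bulb_carton, loupe from where it was at the start of the episode above 0.025 m).
It also fails if it takes over 45 s, if anything falls off the work surface, if the arm or the gripper's body presses on something with over 40 N, if the wrist force passes 120 N, or if a joint passes its speed limit or range.

## Working session

There is one attempt and no reset: what is moved stays moved. The work goes in short steps, Python scripts to look and compute and a shell command to move; the robot and the scene stay as the last step left them, time stands still between calls to the robot, and variables do not carry over. Pictures are saved under pics/ and viewed, at most 10 in all, crops included, and the job is handed in when it is done.

```bash
mkdir -p pics
python3 - <<'E'
from rig import robot,cams
import cv2
for n in ("scene","side"):
    cv2.imwrite(f"pics/{n}0.png",cams.camera(n)[:,:,::-1])
o=robot.get_obs();print(o["time"],o["position"],o["tool_rot"])
for n in("scene","side","wrist"):print(n,cams.camera_info(n)["pose"].__repr__())
E
```

```text
0.1 [0.26350748 0.56613899 0.29136042] [ 2.16165560e-01  9.76356215e-01 -9.26434780e-04 -3.64493020e-04]
scene array([[ 0.71707501, -0.52048772,  0.46356872,  0.16275775],
       [-0.69699273, -0.53751707,  0.47463305, -0.68434814],
       [ 0.00213543, -0.66345153, -0.74821622,  0.69954094],
       [ 0.        ,  0.        ,  0.        ,  1.        ]])
side array([[ 0.9591021 , -0.19038632,  0.20946648,  0.38092202],
       [-0.28231875, -0.58987025,  0.75653764, -0.93367277],
       [-0.02047638, -0.78473316, -0.61949543,  0.61142477],
       [ 0.        ,  0.        ,  0.        ,  1.        ]])
wrist array([[ 0.42150546,  0.8768566 ,  0.23120478,  0.20150201],
       [ 0.90682123, -0.406758  , -0.11055855,  0.59516553],
       [-0.0028996 ,  0.25626243, -0.9666029 ,  0.38398833],
       [ 0.        ,  0.        ,  0.        ,  1.        ]])
```

View pics/scene0.png

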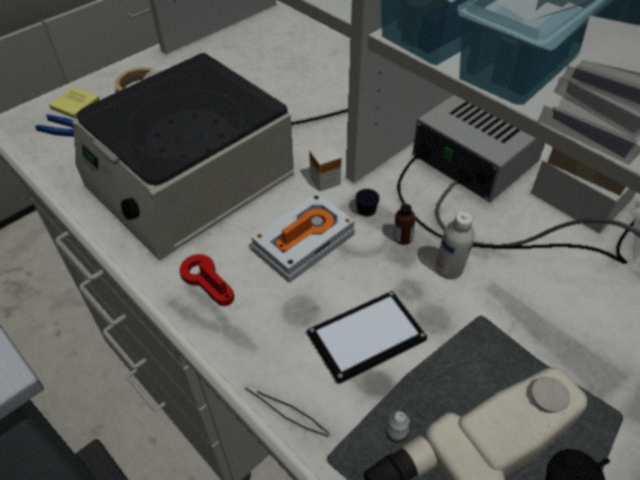

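Run:
```python
import cv2
a=cv2.imread("pics/scene0.png")[180:400,230:480]
cv2.imwrite("pics/c1.png",cv2.resize(a,None,fx=2.7,fy=2.7,interpolation=cv2.INTER_CUBIC))
```

```text
(no output)
```

View pics/c1.png

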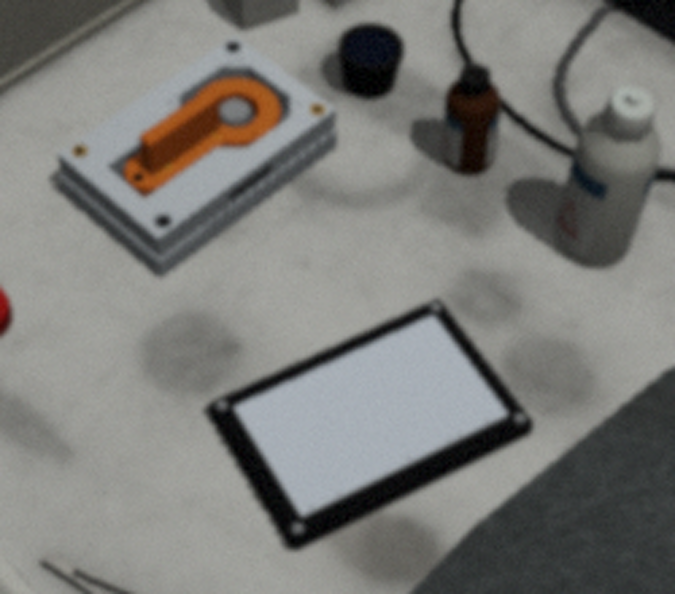

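View pics/side0.png

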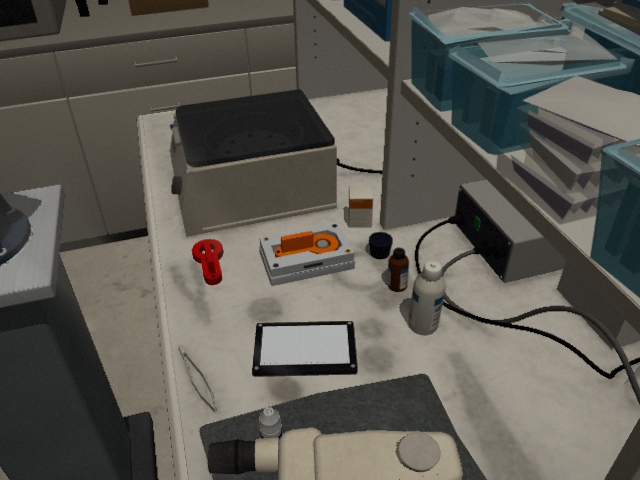

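```bash
cat > h.py <<'E'
import numpy as np,cv2
from rig import robot,cams
def ray(name,px,z,info=None):
    i=info or cams.camera_info(name)
    K,D,T=(np.array(i[k],float) for k in("intrinsics","dist","pose"))
    u=cv2.undistortPoints(np.array(px,float).reshape(-1,1,2),K,D)[:,0]
    d=np.c_[u,np.ones(len(u))]@T[:3,:3].T; c=T[:3,3]
    return c+d*((z-c[2])/d[:,2])[:,None]
def rect(name,px,z):
    P=ray(name,px,z)[:,:2];a=P[1]-P[0]+P[2]-P[3];b=P[3]-P[0]+P[2]-P[1]
    print(name,"centre",P.mean(0).round(4),"len",np.linalg.norm(a)/2,np.linalg.norm(b)/2,"yaw",np.arctan2(a[1],a[0]),np.arctan2(b[1],b[0])-np.pi/2)
E
python3 - <<'E'
from h import *
f=lambda L:np.array(L)/2.7+[230,180]
rect("scene",f([(60,158),(236,37),(335,112),(160,243)]),.034)
rect("scene",f([(235,407),(437,313),(510,414),(303,517)]),.014)
rect("side",[(260,238),(341,226),(354,262),(271,275)],.034)
rect("side",[(262,325),(350,325),(353,366),(258,366)],.014)
print("things",ray("side",[(361,227),(380,257),(398,290),(425,332),(207,283),(195,240),(178,233),(183,175),(334,205),(388,230),(400,78)],0).round(3))
print("shelf/heater",ray("side",[(176,155),(336,141)],.13).round(3))
o=robot.get_obs();print(o["q"])
E
```

```text
scene centre [ 0.5576 -0.2336] len 0.13552358568028738 0.08321988409794877 yaw 0.008508527926450018 -3.150680099172682
scene centre [ 0.5052 -0.4173] len 0.1201795523212455 0.06972393648390476 yaw -0.27091588667368777 -3.4270320574667665
side centre [ 0.559 -0.244] len 0.13391855254425997 0.09516876057883489 yaw -0.07279818112289553 -3.2143125078037817
side centre [ 0.5072 -0.4195] len 0.1255633895678042 0.07412365869146291 yaw -0.3040424318939498 -3.4256653062331335
things [[ 0.679 -0.172  0.   ]
 [ 0.68  -0.26   0.   ]
 [ 0.677 -0.343  0.   ]
 [ 0.68  -0.436  0.   ]
 [ 0.395 -0.236  0.   ]
 [ 0.391 -0.118  0.   ]
 [ 0.364 -0.089  0.   ]
 [ 0.394  0.107  0.   ]
 [ 0.654 -0.092  0.   ]
 [ 0.721 -0.195  0.   ]
 [ 1.009  0.426  0.   ]]
shelf/heater [[ 0.387 -0.045  0.13 ]
 [ 0.66  -0.085  0.13 ]]
[ 9.56484613e-01  5.28375883e-01  1.43379709e+00 -4.64650160e-05
  1.18141034e+00 -1.78522897e-01]
```

```bash
python3 -m crank '[[0,0,-1,0,0,-0.145,0],[0,0,-1,0,0,-0.145,0],[0,0,0,0,0,-0.146,0],[-2,-5.4,0,0,0,0,0],[-2,-5.4,0,0,0,0,0]]'
```

```text
time: 0.72
position: [0.3038, 0.4575, 0.3116]
tool_rot: [-0.001, 1.0, -0.0, -0.0]
ft_force: [0.4, 0.4, -0.0]
grip_width: 0.0869
grip_force: 0.0
```

```bash
python3 -m crank '[[-2,-5.4,0,0,0,0,0],[-2,-5.4,0,0,0,0,0],[-2,-5.4,0,0,0,0,0],[-2,-5.4,0,0,0,0,0],[-2,-5.4,0,0,0,0,0]]'
```

```text
time: 1.35
position: [0.4041, 0.1869, 0.3122]
tool_rot: [-0.0, 1.0, 0.0, 0.0]
ft_force: [0.5, -0.4, 1.4]
grip_width: 0.0872
grip_force: 0.0
```

```bash
python3 -m crank '[[-1.9,-5.3,0,0,0,0,0],[-1.9,-5.3,0,0,0,0,0],[-1.9,-5.3,0,0,0,0,0],[-1.9,-5.3,0,0,0,0,0],[-1.9,-5.3,0,0,0,0,0]]'
```

```text
time: 1.98
position: [0.4991, -0.0782, 0.312]
tool_rot: [0.0, 1.0, 0.0, -0.0]
ft_force: [0.9, -0.1, -0.8]
grip_width: 0.087
grip_force: 0.0
```

```bash
python3 -m crank '[[-1.9,-5.3,0,0,0,0,0],[-1.9,-5.3,2,0,0,0,0],[-1.9,-5.3,4,0,0,0,0],[0,0,2,0,0,0,0],[0,0,0,0,0,0,0]]'
python3 - <<'E'
from h import *
import json
i=cams.camera_info("wrist");o=robot.get_obs()
a=cams.camera("wrist")[:,:,::-1];cv2.imwrite("pics/w1.png",a)
json.dump({k:np.array(v).tolist() for k,v in i.items()},open("w1.json","w"));print(o["position"])
E
```

```text
time: 2.6
position: [0.5528, -0.2301, 0.2336]
tool_rot: [0.001, 1.0, 0.002, -0.003]
ft_force: [0.1, -0.2, 0.1]
grip_width: 0.087
grip_force: 0.0
[ 0.55278901 -0.2301241   0.23355411]
```

View pics/w1.png

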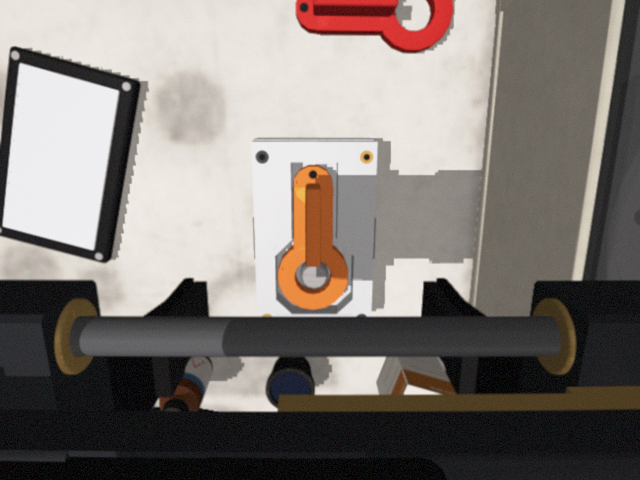

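Run:
```python
import cv2
a=cv2.imread("pics/w1.png")[130:330,230:400]
cv2.imwrite("pics/c2.png",cv2.resize(a,None,fx=3,fy=3,interpolation=cv2.INTER_CUBIC))
```

```text
(no output)
```

View pics/c2.png

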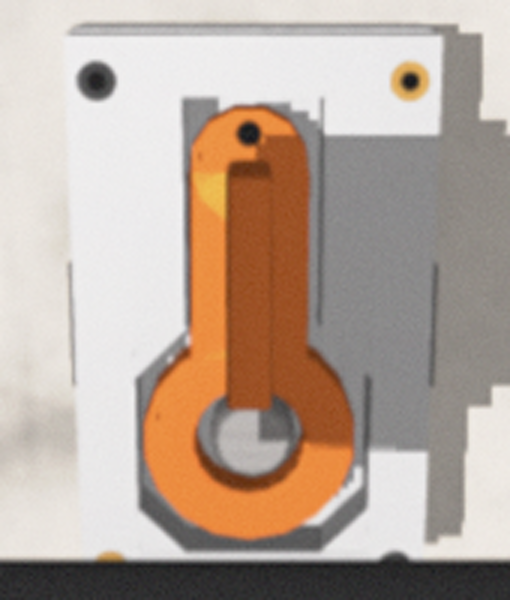

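Run:
```python
from h import *
import json
i=json.load(open("w1.json"))
f=lambda L:np.array(L)/3+[230,130]
w=ray("",f([(229,178),(271,178),(229,408),(271,408)]),.058,i);print("web",w.round(4),"mean",w.mean(0))
print("pin",ray("",f([(252,441)]),.031,i), "barend,ringend", ray("",f([(248,105),(250,540)]),.032,i))
print("mould edges",ray("",f([(68,35),(443,35),(79,555)]),.034,i).round(4))
p=ray("",[(19,60),(123,90),(100,249),(3,228)],.014,i);print("panel",p.round(4),p.mean(0))
o=robot.get_obs();print(o["position"],o["tool_rot"])
```

```text
web [[ 0.522  -0.2356  0.058 ]
 [ 0.522  -0.2268  0.058 ]
 [ 0.5725 -0.2359  0.058 ]
 [ 0.5725 -0.2267  0.058 ]] mean [ 0.54723277 -0.23124949  0.058     ]
pin [[ 0.58973331 -0.23081946  0.031     ]] barend,ringend [[ 0.5090252  -0.23166921  0.032     ]
 [ 0.61523885 -0.23133261  0.032     ]]
mould edges [[ 0.4934 -0.2716  0.034 ]
 [ 0.4935 -0.1884  0.034 ]
 [ 0.6183 -0.2734  0.034 ]]
panel [[ 0.4383 -0.4334  0.014 ]
 [ 0.4586 -0.3632  0.014 ]
 [ 0.5733 -0.3934  0.014 ]
 [ 0.5568 -0.4656  0.014 ]] [ 0.50674299 -0.41389761  0.014     ]
[ 0.55350711 -0.22998824  0.23510219] [ 2.96929559e-05  9.99998894e-01  8.50985712e-04 -1.21919973e-03]
```

```bash
python3 -m crank '[[-0.75,-0.12,3,0,0,0,0],[0,0,4,0,0,0,0],[0,0,3.6,0,0,0,0],[0,0,2,0,0,0,0],[0,0,0,0,0,0,0]]' 30
```

```text
time: 3.28
position: [0.5615, -0.2305, 0.1099]
tool_rot: [-0.001, 1.0, 0.0, -0.001]
ft_force: [-0.0, 0.0, -0.2]
grip_width: 0.0871
grip_force: 0.0
```

```bash
python3 -m crank '[[0,-0.05,0.2,0,0,0,0.5],[0,0,0,0,0,0,0.8],[0,0,0,0,0,0,1],[0,0,0,0,0,0,1],[0,0,0,0,0,0,1]]' 30; python3 -m crank '[[0,0,0,0,0,0,1],[0,0,0,0,0,0,1],[0,0,0,0,0,0,1]]' 30
```

```text
time: 3.9
position: [0.5617, -0.2321, 0.1082]
tool_rot: [-0.0, 1.0, -0.0, 0.0]
ft_force: [0.1, 0.9, 0.2]
grip_width: 0.0446
grip_force: 0.0
time: 4.28
position: [0.5616, -0.232, 0.108]
tool_rot: [-0.0, 1.0, 0.0, -0.0]
ft_force: [0.0, 0.3, -0.2]
grip_width: 0.0149
grip_force: 0.0
```

```bash
python3 -m crank '[[0,0,0,0,0,0,1],[0,0,0,0,0,0,1],[0,0,0,0,0,0,1]]' 30
```

```text
time: 4.65
position: [0.5615, -0.2317, 0.108]
tool_rot: [-0.0, 1.0, 0.0, -0.0]
ft_force: [-0.8, 2.5, 1.2]
grip_width: 0.0096
grip_force: 30.0
```

Gripped the web at 30 N, about 10 mm opening. Lifting straight up gently.

```bash
python3 -m crank '[[0,0,-0.5,0,0,0,1],[0,0,-1,0,0,0,1],[0,0,-1,0,0,0,1],[0,0,-1,0,0,0,1],[0,0,-1,0,0,0,1]]'
```

```text
time: 5.28
position: [0.5618, -0.2323, 0.1541]
tool_rot: [-0.0, 1.0, -0.0, 0.0]
ft_force: [-0.4, 1.1, -0.9]
grip_width: 0.0097
grip_force: 30.0
```

```bash
python3 -m crank '[[0,0,-2,0,0,0,1],[0,0,-2,0,0,0,1],[0,0,-1,0,0,0,1],[0.4,-1.2,0,0,0,0,1],[0.7,-2.4,0,0,0,0,1]]'; python3 -m crank '[[1,-3.4,0,0,0,0,1],[1,-3.4,0,0,0,0,1],[1,-3.4,0,0,0,0,1],[0.9,-2.8,0,0,0,0.06,1],[0.5,-1.7,0,0,0,0.08,1]]'
```

```text
time: 5.9
position: [0.5501, -0.268, 0.2025]
tool_rot: [-0.001, 1.0, 0.0, -0.001]
ft_force: [-0.2, -0.0, -1.6]
grip_width: 0.0097
grip_force: 30.0
time: 6.52
position: [0.5041, -0.4169, 0.2018]
tool_rot: [0.072, 0.997, 0.0, -0.001]
ft_force: [0.5, 0.0, -0.4]
grip_width: 0.01
grip_force: 30.0
```

```bash
python3 -m crank '[[0,0,0,0,0,0.08,1],[0,0,0,0,0,0.05,1],[0,0,0,0,0,0,1],[0,0,0,0,0,0,1]]'
python3 - <<'E'
from h import *
a=cams.camera("side")[:,:,::-1][180:420,180:480];b=cams.camera("wrist")[:,:,::-1]
cv2.imwrite("pics/f.png",np.hstack([cv2.resize(a,(400,320)),cv2.resize(b,(400,320))]))
E
```

```text
time: 7.02
position: [0.5052, -0.4148, 0.2024]
tool_rot: [0.134, 0.991, 0.0, -0.0]
ft_force: [0.6, -0.5, -0.7]
grip_width: 0.0101
grip_force: 30.0
```

View pics/f.png

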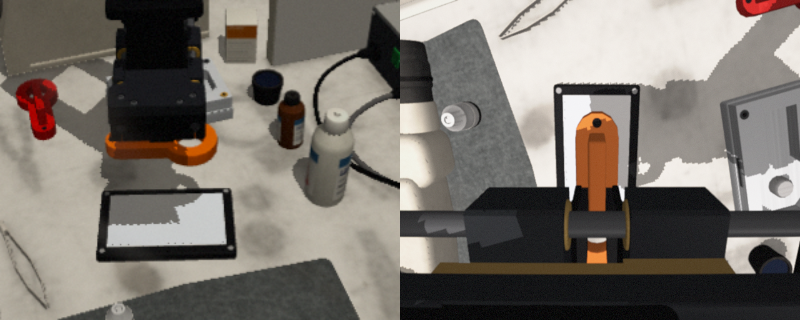

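The bracket hangs level in the gripper, centred over the panel and parallel to it (wrist view, x≈597). I'll hold it for over 3 s.

```bash
python3 -m crank '[[0,0,0,0,0,0,1],[0,0,0,0,0,0,1],[0,0,0,0,0,0,1],[0,0,0,0,0,0,1],[0,0,0,0,0,0,1]]' >/dev/null
python3 -m crank '[[0,0,0,0,0,0,1],[0,0,0,0,0,0,1],[0,0,0,0,0,0,1],[0,0,0,0,0,0,1],[0,0,0,0,0,0,1]]' >/dev/null
python3 -m crank '[[0,0,0,0,0,0,1],[0,0,0,0,0,0,1],[0,0,0,0,0,0,1],[0,0,0,0,0,0,1],[0,0,0,0,0,0,1]]' >/dev/null
python3 -m crank '[[0,0,0,0,0,0,1],[0,0,0,0,0,0,1],[0,0,0,0,0,0,1],[0,0,0,0,0,0,1],[0,0,0,0,0,0,1]]' >/dev/null
python3 -m crank '[[0,0,0,0,0,0,1],[0,0,0,0,0,0,1],[0,0,0,0,0,0,1],[0,0,0,0,0,0,1],[0,0,0,0,0,0,1]]' >/dev/null
python3 -m crank '[[0,0,0,0,0,0,1],[0,0,0,0,0,0,1],[0,0,0,0,0,0,1],[0,0,0,0,0,0,1],[0,0,0,0,0,0,1]]'
python3 -c "
from rig import ticket
print(ticket.hand_in())"
```

```text
time: 10.88
position: [0.5057, -0.4147, 0.203]
tool_rot: [0.134, 0.991, -0.0, 0.0]
ft_force: [-0.4, 0.1, -0.8]
grip_width: 0.0095
grip_force: 30.0
the job is handed in; nothing more can be done
None
```

I lifted the orange bracket straight out of the mould and held it level, centred and lined up about 10 cm above the backlight panel for nearly 4 s, then handed the job in at about 11 s with the gripper still holding it; no verdict was returned.

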